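# Gauge the glaze lump on a platter's rim

## Robot

A 6-joint arm with a two-finger parallel gripper is mounted at the origin on the work surface. World frame = base frame: x ahead of the robot, y to its left, z up, the work surface at z = 0. Lengths are in m, angles in degrees, forces in N, time in s.
With the tool pointing down it reaches from about 0.4 to 0.825 m from the base axis. Payload 7 kg.
Tool frame: the origin (TCP) lies at the very end of the fingers, on their centre line; the grasp point (between the pads) lies 19 mm behind it; z points along the fingers, y is the direction in which the jaws open and shut (so a half turn about z gives the same grasp; the last joint's range is limited). The gripper opens to 88 mm and grips with 3 to 60 N. Pads are 19 mm wide; open, the fingers measure 130 mm over their backs; the gripper's body (78 mm by 193 mm) begins 47 mm behind the grasp point.
Start: joints at [82.397, 20.546, 0.682, 0, -70.136, -16.507], TCP at [0.276, 0.616, 0.227] pointing down, gripper open.
Joint ranges: [-176.03, 176.03], [-82.01, 121.73], [-58.28, 71.71], [-173.87, 95.51], [-174.79, -0.11], [-173.66, 173.66]. Speed limits (degrees/s): [136.94, 136.94, 172.46, 180, 180, 180].

## Interface

Orientations are given as [roll, pitch, yaw] about the fixed x, y, z axes, in that order (R = Rz(yaw) Ry(pitch) Rx(roll)).
In Python, from plant import ctrl, snapshot, workorder gives the robot as it stands. The module is installed in compiled form; this text tells all that it offers.
- The arm moves only by the shell command python3 -m creep 'ROWS'. ROWS is JSON, a list of rows, each a list of 5 numbers: the shift along the tool's x, y, z scaled (see below), then the turn about the tool's z scaled (see below), then the finger opening in mm, from 0 to 87.6. A call has exactly 8 rows; each row is the pose to reach, as a shift and turn from the pose commanded when the call began, along the tool's axes at that moment, turning the shorter way round; what a row does not reach only later rows make up. The controller multiplies each number of a shift by 0.1 m and each number of a turn by 180 degrees. A row lasts 1/12 s, in which the tool goes at most 41.7 mm and 7.16 degrees, less where a joint would pass 70% of its speed; a pose out of reach is approached as far as the arm can. A call with a number of a shift or a turn outside -1 to 1 is refused whole. A call with a gripper value outside its range is refused whole. The fingers move at their own pace and stop on an object; the grip force is fixed at half the most. Time passes only in rows, so rows that repeat a pose let the fingers close, or fill a call up. It gives the time, the measured TCP pose, the force and the opening at its end, in the units of the state.
- ctrl.get_obs(): the state, without advancing time (a new reading comes with each control period).
- snapshot(name): name is "scene" or "top"; returns a dict with "img" (420x560x3 uint8, blue, green, red), "camera_matrix" (3x3 intrinsics, pixels), "k1" (the pictures are not rectified: a ray, as slopes to the right and down, at radius r is drawn at 1 + k1 r^2 times it, then the intrinsics apply), "xyz" and "rotation" of the camera in the world. Camera axes: x right, y up, looking along -z (the intrinsics and any distortion apply to the point x, -y, -z); pixel columns grow to the right and rows downward; lengths in m; the calibration is good to about 2 mm. A picture is of the moment at which its call begins. There is no depth.
- workorder.close_job(): hands the job in, once; it reports no verdict.
The state is a dict: "clock": time; "joint_pos": joint angles; "qvel": joint speeds; "tau": joint torques, N m; "tool_pos": TCP position; "orientation": TCP orientation; "force": force on the tool from outside, world axes, zero at the start; "moment": the same for the moment, N m; "opening": finger opening in m.
Only numpy, scipy, OpenCV 4.12 (cv2) and the standard library are available. Lean on these libraries where they do the work, as an engineer would, in place of code of your own. Each camera call takes 0.05 s, during which the arm holds its last target.

## Task

The platter on the banding wheel has a hard blue glaze lump on its rim that may be its high spot. Slide the plunger gauge by its red knob all the way in, so that its brass tip presses on the rim, then turn the wheel by its yellow handle until the middle of the blue lump (not the smaller white one) is pressing on the plunger, and let go.

Things in the scene. Friction and masses are not known exactly. Their poses are not given: they have to be found in the camera images.
- gauge_knob (a point): Top centre of the gauge carriage's red upright knob (20 mm across, 79 tall, top 150 mm over the table; 94 mm high dial beside it). The carriage slides (5 N friction, stays put) on a straight level track aimed at the wheel's axle. Fully home, at its stop, the knob is 225 mm from the axle; it starts 30 to 55 mm further out. Point's y axis: along the track, away from the axle; x: level, across it.
- turn_handle (a point): Top centre of the wheel's yellow upright handle (18 mm across, 50 tall, top 153 mm over the table), 65 mm from the upright axle. Moved in a circle about the axle (about 4 N) it turns the wheel with its terracotta platter (200 mm across, rim top 95 mm over the table, steel arm under the handle 103). The wheel stays where it is left; the handle does not spin by itself.
- blue_lump (a point): Peak (outermost point) of the blue lump, 70 mm long, on the platter's rim: 108 mm from the axle, 8 mm proud, 83 mm over the table, exactly opposite the yellow handle (handle, axle, peak in line). The white lump, 3 mm proud, is 43 degrees clockwise of it from above. The blue peak starts 60 to 125 degrees anticlockwise of the plunger: turning the wheel clockwise is the short way.
- plunger (a joint): How far the gauge's plunger (level steel rod with a 16 mm brass ball, 83 mm over the table, on the line from knob to axle, pointing at the axle) is pushed in against its spring of 1 to 2.5 N: 0 free, 0.030 m its limit. With the gauge fully home: about 0.010 on the plain rim, 0.013 on the white lump, 0.018 on the blue peak. The dial's red needle turns with it.

How it is judged:
By the outcome, as a careful person would: the job done as asked, in the order asked, and still so for the second after the job is handed in, with the robot touching nothing.
It also fails if it takes over 42 s, if anything falls off the work surface, if the arm or the gripper's body presses on something with over 40 N, if the wrist force passes 120 N, or if a joint passes its speed limit or range.

## Working session

There is one attempt and no reset: what is moved stays moved. The work goes in short steps, Python scripts to look and compute and a shell command to move; the robot and the scene stay as the last step left them, time stands still between calls to the robot, and variables do not carry over. Pictures are saved under pics/ and viewed, and the job is handed in when it is done.

```bash
mkdir -p pics; ls
python3 - <<'E'
from plant import ctrl, snapshot
import cv2
o=ctrl.get_obs()
for k,v in o.items(): print(k,v)
for n in ("scene","top"):
    s=snapshot(n); cv2.imwrite(f"pics/{n}0.png",s["img"])
    print(n,s["camera_matrix"],s["k1"],s["xyz"],s["rotation"])
E
```

```text
pics
clock 0.0
joint_pos [ 8.23976549e+01  2.05914002e+01  6.33735270e-01 -2.08178739e-02
 -7.01363253e+01 -1.65080062e+01]
qvel [ 0.04602443 -0.0746722   0.07944897  0.05608226  0.02421197  0.01154243]
tau [ 7.74443815e-04 -5.82715023e+01  2.93069440e+01  6.99770004e+00
  7.04184640e-03 -1.57168733e-04]
tool_pos [0.27554222 0.61565616 0.2256206 ]
orientation [ 1.79904323e+02 -7.94652125e-03 -2.41174342e+01]
force [-0.43535526 -0.13034239  0.82983646]
moment [-0.00073287  0.03353467 -0.01638224]
opening 0.08752159945587759
scene [[528.25186728   0.         293.15292571]
 [  0.         528.25186728 206.18162271]
 [  0.           0.           1.        ]] 0.02068221277004504 [1.14693218 0.2097206  0.83144612] [ 40.74677145  -0.81044257 111.67971244]
top [[388.33186386   0.         272.92161689]
 [  0.         388.33186386 208.16324316]
 [  0.           0.           1.        ]] -0.021842127150725612 [ 0.52054896 -0.00320894  0.83765262] [  3.89539173   0.18663469 -91.35612943]
```

View pics/scene0.png

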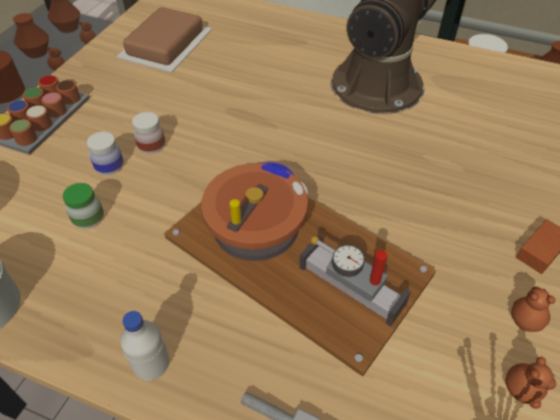

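View pics/top0.png

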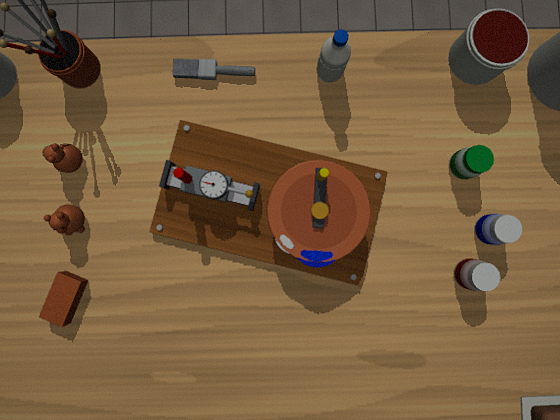

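Scene view: yellow handle at (236,212), axle cap at (254,195), blue lump at (277,170), red knob at (380,265). Top view: knob (181,174), handle (324,173), cap (320,210), blue lump (316,258). I'll zoom in next and measure.

```bash
cat > h.py <<'E'
import numpy as np, cv2
from scipy.spatial.transform import Rotation as R
def rays(s,px):
    px=np.atleast_2d(np.float64(px)); K=s["camera_matrix"]
    u=cv2.undistortPoints(px[:,None],K,np.array([s["k1"],0,0,0,0.]))[:,0]
    d=np.c_[u[:,0],-u[:,1],-np.ones(len(u))]
    return s["xyz"], d@R.from_euler("xyz",s["rotation"],degrees=True).as_matrix().T
def plane(s,px,z):
    c,d=rays(s,px); return c+d*((z-c[2])/d[:,2])[:,None]
def proj(s,P):
    P=np.atleast_2d(P); M=R.from_euler("xyz",s["rotation"],degrees=True).as_matrix()
    p=(P-s["xyz"])@M; p=p*[1,-1,-1]
    return cv2.projectPoints(p[:,None],np.zeros(3),np.zeros(3),s["camera_matrix"],np.array([s["k1"],0,0,0,0.]))[0][:,0]
def masks(img):
    h=cv2.cvtColor(img,cv2.COLOR_BGR2HSV); H,S,V=cv2.split(h)
    return dict(yellow=(abs(H.astype(int)-29)<=4)&(S>190)&(V>90), red=((H<3)|(H>176))&(S>200)&(V>90), blue=(H>110)&(H<130)&(S>150)&(V>60))
E
python3 - <<'E'
from h import *
from plant import snapshot
for n,boxes in (("scene",((300,60),)),("top",((0,0),))):
    s=snapshot(n); img=s["img"]
    for k,m in masks(img).items():
        nn,l,st,ce=cv2.connectedComponentsWithStats(m.astype(np.uint8))
        for i in range(1,nn):
            if st[i,4]>15: print(n,k,st[i],ce[i].round(1))
    c=img[140:330,160:440] if n=="scene" else img[120:290,150:390]
    cv2.imwrite(f"pics/{n}_z.png",cv2.resize(c,None,fx=2.8 if n=="scene" else 3.3,fy=2.8 if n=="scene" else 3.3,interpolation=cv2.INTER_CUBIC))
E
```

```text
scene yellow [230 200  10  23 161] [234.6 210.5]
scene red [41 77 14  7 71] [47.  79.8]
scene red [372 272   9  12  37] [375.6 277.5]
scene blue [262 164  27  13 205] [276.4 169.2]
scene blue [125 317  14  10  81] [131.  321.9]
top yellow [319 168  10   9  70] [323.9 172. ]
top red [174 168  10  10  69] [178.  172.2]
top blue [477 215  13  20  52] [482.3 221. ]
top blue [297 250  38  18 416] [315.7 258. ]
```

View pics/top_z.png

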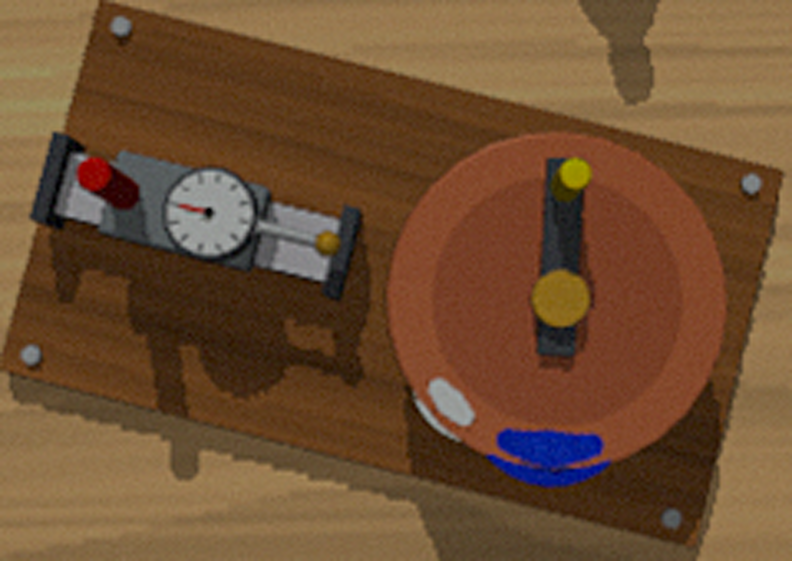

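View pics/scene_z.png

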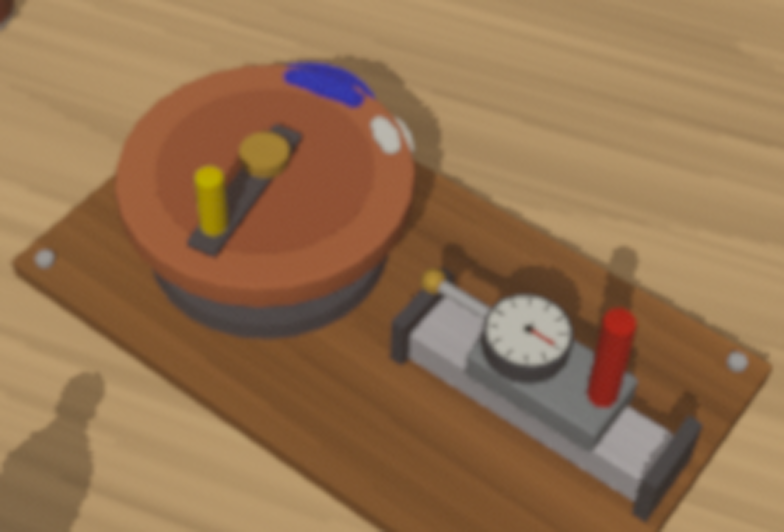

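Run:
```python
from h import *
from plant import snapshot
T=snapshot("top");S=snapshot("scene")
f=lambda s,x,y,z:plane(s,[x,y],z)[0]
zt=lambda x,y:(150+x/3.3-.4,120+y/3.3-.4); zs=lambda x,y:(160+x/2.8-.4,140+y/2.8-.4)
def tri(a,b):
    c1,d1=rays(T,a);c2,d2=rays(S,b);d1,d2=d1[0],d2[0]
    t=np.linalg.lstsq(np.c_[d1,-d2],np.array(c2)-c1,rcond=None)[0]
    p,q=c1+d1*t[0],c2+d2*t[1]; return (p+q)/2,np.linalg.norm(p-q)
print("knob",f(T,*zt(95,173),.150),f(S,*zs(619,320),.150),tri(zt(95,173),zs(619,320)))
print("hand",f(T,*zt(575,173),.153),f(S,*zs(209,175),.153),tri(zt(575,173),zs(209,175)))
print("cap",tri(zt(560,298),zs(264,150)))
print("ball",tri(zt(328,242),zs(433,280)),f(T,*zt(328,242),.083))
# rim: outer edge of terracotta from top-ish; colour mask
img=T["img"];h=cv2.cvtColor(img,cv2.COLOR_BGR2HSV)
print(h[190,340],h[165,300],h[210,350])
m=((h[...,0]>4)&(h[...,0]<11)&(h[...,1]>120)&(h[...,2]>95)).astype(np.uint8)
m[:, :262]=0;m[:,380:]=0;m[:155]=0;m[275:]=0
cn=max(cv2.findContours(m,0,1)[0],key=cv2.contourArea)[:,0]
cn=cn[(cn[:,1]<232)]
w=plane(T,cn,.095)[:,:2]
A=np.c_[2*w,np.ones(len(w))];s=np.linalg.lstsq(A,(w**2).sum(1),rcond=None)[0]
print("rim",s[:2],np.sqrt(s[2]+s[0]**2+s[1]**2),np.std(np.hypot(*(w-s[:2]).T)))
print("blue",f(T,315.7,258,.083))
```

```text
knob [0.63628836 0.1655864  0.15      ] [0.63762541 0.16677024 0.15      ] (array([0.63648268, 0.1663457 , 0.14826696]), np.float64(0.0006841624743412761))
hand [ 0.629455   -0.09415335  0.153     ] [ 0.6298307  -0.09347596  0.153     ] (array([ 0.62945487, -0.09398259,  0.15244482]), np.float64(0.0005119678933908365))
cap (array([ 0.56464351, -0.08862961,  0.11116464]), np.float64(0.0004388035688432368))
ball (array([0.60271031, 0.04449502, 0.08342043]), np.float64(0.0009722116839198649)) [0.60291052 0.04406024 0.083     ]
[  8 166 120] [  9 165 131] [ 10 184 119]
rim [ 0.56458301 -0.08870624] 0.09705682601464698 0.0011295892298033964
blue [ 0.47355151 -0.08228597  0.083     ]
```

Axle ≈ (0.5646, −0.0887). The knob is at (0.637, 0.166), so it is 265 mm out, 40 mm from home. The handle sits at −4.5° about the axle, and the track is at 74.2°. The wheel therefore needs about 101° clockwise. I'll move to the knob with the jaws along the track.

```bash
python3 -m creep '[[0.12,0.07,0,-0.006,87.6],[0.25,0.15,0,-0.012,87.6],[0.38,0.23,0,-0.018,87.6],[0.5,0.3,0,-0.024,87.6],[0.63,0.38,0,-0.03,87.6],[0.75,0.45,0,-0.036,87.6],[0.88,0.53,0,-0.042,87.6],[1,0.6,0,-0.046,87.6]]'
python3 -m creep '[[0.12,0.08,0,0,87.6],[0.25,0.16,0,0,87.6],[0.38,0.25,0,0,87.6],[0.5,0.33,0,0,87.6],[0.63,0.41,0,0,87.6],[0.75,0.49,0,0,87.6],[0.88,0.57,0,0,87.6],[1,0.65,0,0,87.6]]'
python3 -m creep '[[0.12,0.08,0,0,87.6],[0.25,0.16,0,0,87.6],[0.38,0.25,0,0,87.6],[0.5,0.33,0,0,87.6],[0.63,0.41,0,0,87.6],[0.75,0.49,0,0,87.6],[0.88,0.57,0,0,87.6],[1,0.65,0,0,87.6]]'
python3 -m creep '[[0.12,0.08,0,0,87.6],[0.25,0.16,0,0,87.6],[0.38,0.25,0,0,87.6],[0.5,0.33,0,0,87.6],[0.63,0.41,0,0,87.6],[0.75,0.49,0,0,87.6],[0.88,0.57,0,0,87.6],[1,0.65,0,0,87.6]]'
python3 - <<'E'
from plant import ctrl
import numpy as np
o=ctrl.get_obs();p=o["tool_pos"];y=np.radians(o["orientation"][2]);print(o["clock"],p,o["orientation"])
d=np.array([.637,.166])-p[:2];print(d@[np.cos(y),np.sin(y)],d@[np.sin(y),-np.cos(y)])
E
```

```text
clock: 0.97
tool_pos: [0.3429, 0.5197, 0.2266]
orientation: [-180.0, 0.0, -15.8]
force: [-0.7, 0.1, -0.4]
opening: 0.0876
clock: 1.63
tool_pos: [0.422, 0.4295, 0.2265]
orientation: [180.0, -0.0, -15.8]
force: [0.2, -0.8, 0.3]
opening: 0.0875
clock: 2.3
tool_pos: [0.5004, 0.3397, 0.2265]
orientation: [180.0, -0.0, -15.8]
force: [-0.0, 0.4, -0.1]
opening: 0.0879
clock: 2.97
tool_pos: [0.5788, 0.2499, 0.2265]
orientation: [180.0, 0.0, -15.8]
force: [0.3, -0.4, -0.7]
opening: 0.0879
2.9667 [0.57884527 0.2499051  0.22653252] [ 1.79998641e+02  3.24659554e-04 -1.58308090e+01]
0.07883811864692826 0.06485822649260232
```

```bash
python3 -m creep '[[0.1,0.08,0,0,87.6],[0.2,0.16,0,0,87.6],[0.3,0.25,0,0,87.6],[0.4,0.33,0,0,87.6],[0.5,0.42,0,0,87.6],[0.6,0.5,0,0,87.6],[0.7,0.58,0,0,87.6],[0.79,0.65,0,0,87.6]]'
python3 -m creep '[[0,0,0.12,0,87.6],[0,0,0.25,0,87.6],[0,0,0.38,0,87.6],[0,0,0.5,0,87.6],[0,0,0.63,0,87.6],[0,0,0.75,0,87.6],[0,0,0.88,0,87.6],[0,0,1,0,87.6]]'
python3 - <<'E'
from plant import snapshot
import cv2
s=snapshot("scene");cv2.imwrite("pics/scene1.png",cv2.resize(s["img"][100:330,160:480],None,fx=2.4,fy=2.4))
E
```

```text
clock: 3.63
tool_pos: [0.6369, 0.1658, 0.2266]
orientation: [180.0, -0.0, -15.8]
force: [1.4, -0.1, -0.1]
opening: 0.0875
clock: 4.3
tool_pos: [0.636, 0.167, 0.1252]
orientation: [180.0, 0.0, -15.8]
force: [-0.4, -0.4, -0.6]
opening: 0.0876
```

View pics/scene1.png

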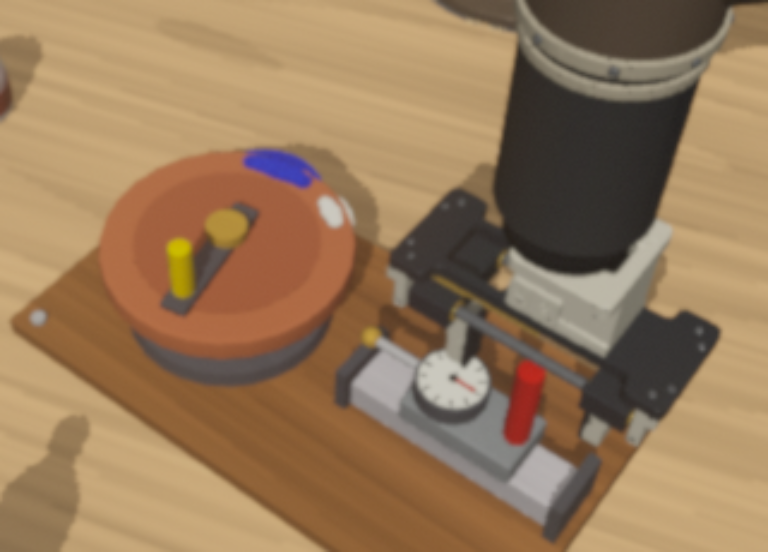

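Run:
```python
from h import *
from plant import snapshot,ctrl
s=snapshot("scene");o=ctrl.get_obs();p=o["tool_pos"];M=R.from_euler("xyz",o["orientation"],degrees=True)
img=s["img"].copy()
img=cv2.resize(img[170:330,320:480],None,fx=4,fy=4,interpolation=cv2.INTER_CUBIC)
for q,c in (([0,0,0],(0,255,0)),([0,.044,0],(255,0,0)),([0,-.044,0],(255,255,0)),([0,.044,-.05],(255,0,255)),([0,-.044,-.05],(255,0,255))):
    w=p+M.apply(q);u=proj(s,w)[0];print(q,w,u);cv2.circle(img,tuple(int(v) for v in ((u-[320,170])*4)),4,c,-1)
print(proj(s,[.637,.166,.15]))
cv2.imwrite("pics/scene2.png",img)
t=snapshot("top");cv2.imwrite("pics/top2.png",cv2.resize(t["img"][100:300,110:390],None,fx=2.8,fy=2.8))
```

```text
[0, 0, 0] [0.63481029 0.16642475 0.12377639] [378.68084563 261.9447379 ]
[0, 0.044, 0] [0.62279801 0.12409637 0.12389238] [355.93349893 248.34939945]
[0, -0.044, 0] [0.64682258 0.20875313 0.12366039] [402.37748841 276.1079491 ]
[0, 0.044, -0.05] [0.62298965 0.124179   0.17389194] [359.22808861 229.77589092]
[0, -0.044, -0.05] [0.64701421 0.20883576 0.17365996] [408.00483996 258.04052337]
[[380.30636368 253.43671158]]
```

View pics/scene2.png

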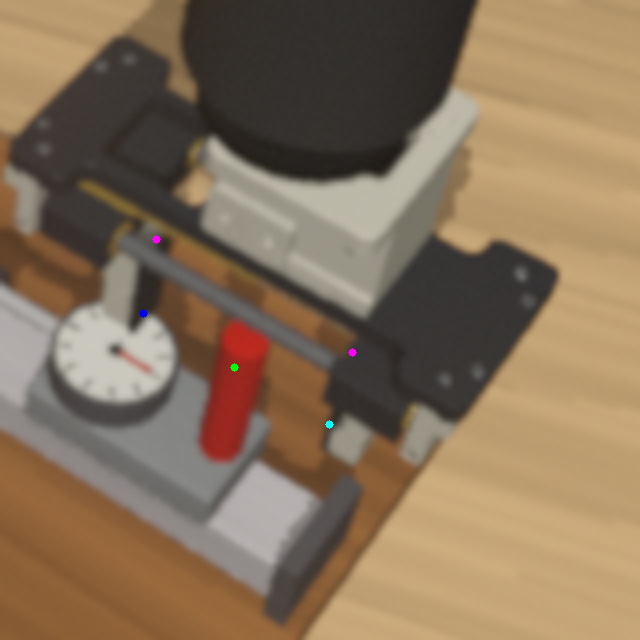

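View pics/top2.png

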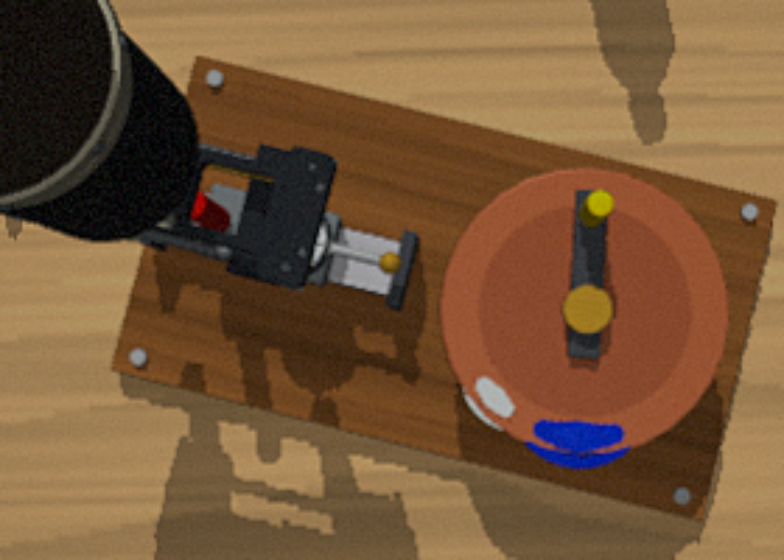

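The scene view shows the knob at crop (243,340), centred between the two pads at (143,314) and (330,424). In the top view the knob also lies midway between the finger bars. I'll go down a little further and grip.

```bash
python3 -m creep '[[0,0,0.03,0,87.6],[0,0,0.06,0,87.6],[0,0,0.1,0,87.6],[0,0,0.13,0,87.6],[0,0,0.13,0,60],[0,0,0.13,0,40],[0,0,0.13,0,25],[0,0,0.13,0,10]]'
python3 -m creep '[[0,0,0,0,0],[0,0,0,0,0],[0,0,0,0,0],[0,0,0,0,0],[0,0,0,0,0],[0,0,0,0,0],[0,0,0,0,0],[0,0,0,0,0]]'
```

```text
clock: 5.12
tool_pos: [0.6363, 0.167, 0.1138]
orientation: [-180.0, -0.0, -15.8]
force: [0.8, -0.2, -0.6]
opening: 0.0664
clock: 5.78
tool_pos: [0.6362, 0.1668, 0.1136]
orientation: [180.0, 0.0, -15.8]
force: [-0.7, 0.2, 0.3]
opening: 0.0194
```

```bash
python3 -m creep '[[0,0.05,0,0,0],[0,0.1,0,0,0],[0,0.15,0,0,0],[0,0.2,0,0,0],[0,0.25,0,0,0],[0,0.3,0,0,0],[0,0.34,0,0,0],[0,0.37,0,0,0]]'
python3 -m creep '[[0,0.01,0,0,0],[0,0.02,0,0,0],[0,0.03,0,0,0],[0,0.03,0,0,0],[0,0.04,0,0,0],[0,0.04,0,0,0],[0,0.04,0,0,0],[0,0.04,0,0,0]]'
```

```text
clock: 6.45
tool_pos: [0.6265, 0.1324, 0.1136]
orientation: [-179.9, -0.0, -15.8]
force: [1.1, 6.6, -1.3]
opening: 0.0194
clock: 7.12
tool_pos: [0.6254, 0.1285, 0.1136]
orientation: [-179.9, -0.0, -15.8]
force: [1.1, 5.1, -1.8]
opening: 0.0195
```

```bash
python3 -m creep '[[0,0.01,0,0,0],[0,0.01,0,0,0],[0,0.02,0,0,0],[0,0.02,0,0,0],[0,0.02,0,0,0],[0,0.02,0,0,0],[0,0.02,0,0,0],[0,0.02,0,0,0]]'
python3 -m creep '[[0,0.01,0,0,0],[0,0.01,0,0,0],[0,0.02,0,0,0],[0,0.02,0,0,0],[0,0.02,0,0,0],[0,0.02,0,0,0],[0,0.02,0,0,0],[0,0.02,0,0,0]]'
```

```text
clock: 7.78
tool_pos: [0.6251, 0.1272, 0.1136]
orientation: [-179.8, -0.1, -15.8]
force: [0.4, 8.9, -2.2]
opening: 0.0195
clock: 8.45
tool_pos: [0.6251, 0.1272, 0.1136]
orientation: [-179.7, -0.1, -15.8]
force: [1.9, 14.3, -3.1]
opening: 0.0195
```

```bash
python3 -m creep '[[0,0,0,0,10],[0,0,0,0,25],[0,0,0,0,40],[0,0,0,0,60],[0,0,0,0,80],[0,0,0,0,87.6],[0,0,0,0,87.6],[0,0,0,0,87.6]]'
python3 -m creep '[[0,0,0.0,0,87.6],[0,0,0,0,87.6],[0,0,-0.12,0,87.6],[0,0,-0.25,0,87.6],[0,0,-0.38,0,87.6],[0,0,-0.5,0,87.6],[0,0,-0.63,0,87.6],[0,0,-0.75,0,87.6]]'
python3 - <<'E'
from h import *
from plant import snapshot,ctrl
o=ctrl.get_obs();p=o["tool_pos"];y=np.radians(o["orientation"][2]);print(o["clock"],p,o["orientation"])
d=np.array([.6296,-.0938])-p[:2];print(d@[np.cos(y),np.sin(y)],d@[np.sin(y),-np.cos(y)])
s=snapshot("scene");cv2.imwrite("pics/scene3.png",cv2.resize(s["img"][140:330,160:440],None,fx=2.8,fy=2.8))
E
```

```text
clock: 9.12
tool_pos: [0.6239, 0.1233, 0.1136]
orientation: [180.0, 0.0, -15.9]
force: [0.1, 0.3, 0.1]
opening: 0.0593
clock: 9.78
tool_pos: [0.6241, 0.1237, 0.1903]
orientation: [-180.0, -0.0, -15.8]
force: [-0.1, 0.2, -0.0]
opening: 0.0871
9.7833 [0.62409429 0.12368315 0.19032444] [-1.79970128e+02 -4.24541296e-02 -1.58257901e+01]
0.06460756961828756 0.20773804964152318
```

View pics/scene3.png

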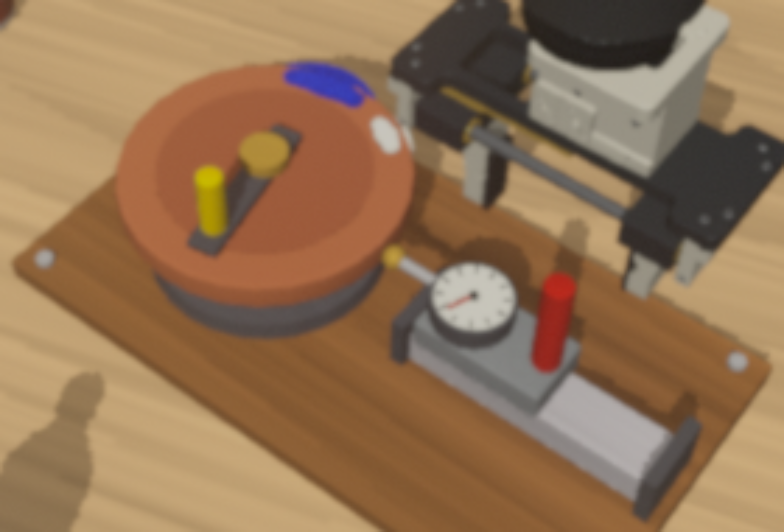

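The gauge is home: in the scene view the brass ball at (393,257) touches the rim, the carriage is at its inner end, and the needle has swung. Next is the handle.

```bash
python3 -m creep '[[0.04,0.12,0,0,87.6],[0.08,0.25,0,0,87.6],[0.12,0.38,0,0,87.6],[0.16,0.5,0,0,87.6],[0.2,0.63,0,0,87.6],[0.24,0.75,0,0,87.6],[0.28,0.88,0,0,87.6],[0.32,1,0,0,87.6]]'
python3 -m creep '[[0.04,0.12,0,0,87.6],[0.08,0.25,0,0,87.6],[0.12,0.38,0,0,87.6],[0.16,0.5,0,0,87.6],[0.2,0.63,0,0,87.6],[0.24,0.75,0,0,87.6],[0.28,0.88,0,0,87.6],[0.32,1,0,0,87.6]]'
python3 -m creep '[[0.01,0.03,0,-0.02,87.6],[0.01,0.08,0,-0.04,87.6],[0.01,0.08,0,-0.063,87.6],[0.01,0.08,0.1,-0.063,87.6],[0.01,0.08,0.2,-0.063,87.6],[0.01,0.08,0.3,-0.063,87.6],[0.01,0.08,0.4,-0.063,87.6],[0.01,0.08,0.4,-0.063,87.6]]'
python3 - <<'E'
from h import *
from plant import snapshot,ctrl
P=[]
for i in range(1):
    o=ctrl.get_obs();p=o["tool_pos"];y=np.radians(o["orientation"][2]);print(o["clock"],p,o["orientation"])
d=np.array([.6296,-.0938])-p[:2];print(d@[np.cos(y),np.sin(y)],d@[np.sin(y),-np.cos(y)])
s=snapshot("scene");cv2.imwrite("pics/scene4.png",cv2.resize(s["img"][100:290,140:420],None,fx=2.8,fy=2.8))
E
```

```text
clock: 10.5
tool_pos: [0.6274, 0.017, 0.1884]
orientation: [180.0, 0.0, -15.9]
force: [-0.3, 0.4, 0.3]
opening: 0.0875
clock: 11.17
tool_pos: [0.6309, -0.0876, 0.1885]
orientation: [180.0, 0.0, -15.8]
force: [0.2, 0.0, -0.0]
opening: 0.0877
clock: 11.83
tool_pos: [0.628, -0.0941, 0.1452]
orientation: [180.0, 0.3, -4.6]
force: [-0.0, 1.3, -1.5]
opening: 0.0878
11.8333 [ 0.62803479 -0.09407265  0.14515654] [179.98066896   0.27107057  -4.5602019 ]
0.0015385739987975424 -0.0003962333397789262
```

View pics/scene4.png

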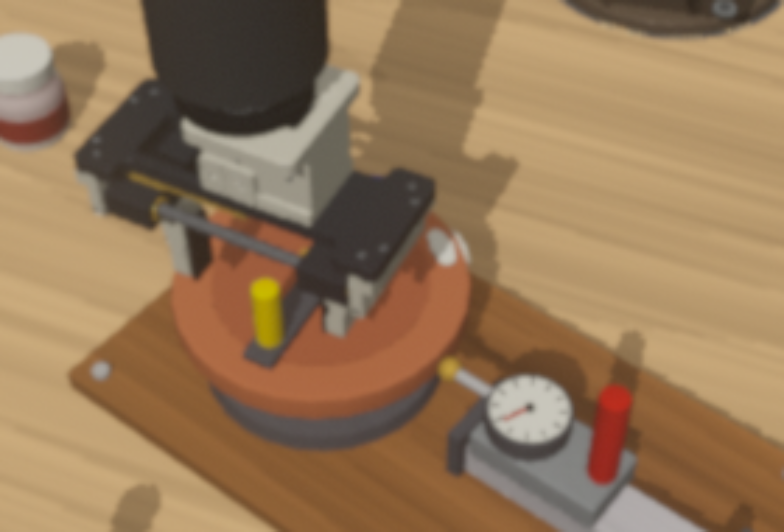

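The handle at crop (265,290) lies between the fingers at (190,260) and (340,320). Descending and gripping.

```bash
python3 -m creep '[[0,0,0.08,0,87.6],[0,0,0.16,0,87.6],[0,0,0.24,0,87.6],[0,0,0.33,0,87.6],[0,0,0.33,0,87.6],[0,0,0.33,0,60],[0,0,0.33,0,40],[0,0,0.33,0,20]]'
python3 -m creep '[[0,0,0,0,0],[0,0,0,0,0],[0,0,0,0,0],[0,0,0,0,0],[0,0,0,0,0],[0,0,0,0,0],[0,0,0,0,0],[0,0,0,0,0]]'
python3 - <<'E'
from h import *
from plant import ctrl
o=ctrl.get_obs();print(o["opening"],o["tool_pos"],o["orientation"])
v=o["tool_pos"][:2]-np.array([.5646,-.0887]);print(np.hypot(*v),np.degrees(np.arctan2(v[1],v[0])))
E
```

```text
clock: 12.55
tool_pos: [0.6301, -0.0942, 0.116]
orientation: [-180.0, -0.0, -4.5]
force: [-0.7, -0.1, -0.3]
opening: 0.073
clock: 13.22
tool_pos: [0.6297, -0.0942, 0.1155]
orientation: [-180.0, 0.0, -4.5]
force: [-0.8, 0.1, -0.3]
opening: 0.0198
0.019787908399336033 [ 0.62971642 -0.09416374  0.11554201] [-1.79999294e+02  1.75439884e-03 -4.48809699e+00]
0.06534524460223215 -4.796292371693732
```

```bash
python3 -m creep '[[-0.001,0.036,0,0.0176,0],[-0.004,0.072,0,0.035,0],[-0.009,0.107,0,0.0527,0],[-0.016,0.142,0,0.07,0],[-0.025,0.177,0,0.0878,0],[-0.035,0.211,0,0.105,0],[-0.048,0.245,0,0.123,0],[-0.062,0.278,0,0.14,0]]'
python3 - <<'E'
from h import *
from plant import ctrl,snapshot
o=ctrl.get_obs();print(o["opening"],o["tool_pos"],o["orientation"],o["joint_pos"])
v=o["tool_pos"][:2]-np.array([.5646,-.0887]);print(np.hypot(*v),np.degrees(np.arctan2(v[1],v[0])))
s=snapshot("scene");cv2.imwrite("pics/scene5.png",cv2.resize(s["img"][100:290,140:420],None,fx=2.8,fy=2.8))
E
```

```text
clock: 13.88
tool_pos: [0.6218, -0.1211, 0.1156]
orientation: [-180.0, -0.0, -29.8]
force: [1.8, 2.1, -1.0]
opening: 0.0175
0.017487698405538606 [ 0.62179463 -0.12111441  0.11556198] [-1.79957828e+02 -2.92348753e-02 -2.98236544e+01] [ 6.59160296e+00  2.17036440e+01 -1.30227636e+01 -2.01885301e-02
 -5.52250328e+01  5.35962610e+01]
0.06574130991926576 -29.541905239732664
```

View pics/scene5.png

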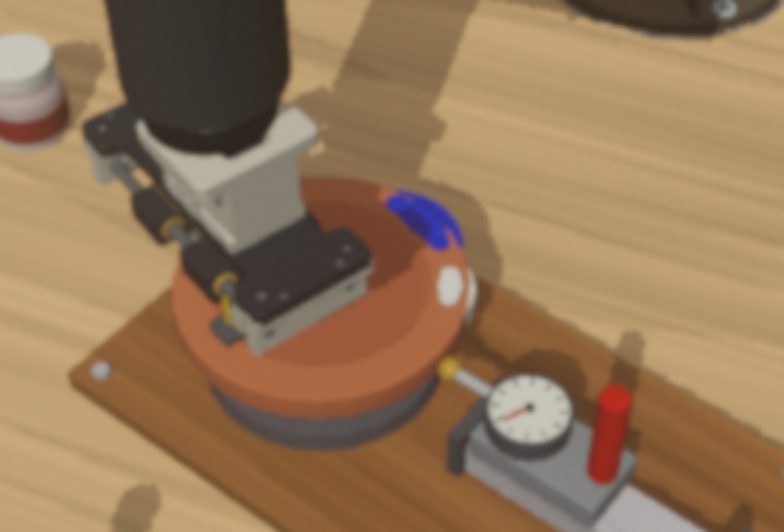

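The grip holds and the wheel turns with it; the blue lump is now at (427,218) in the crop. Continuing.

```bash
python3 -m creep '[[-0.001,0.036,0,0.0176,0],[-0.004,0.072,0,0.035,0],[-0.009,0.107,0,0.0527,0],[-0.016,0.142,0,0.07,0],[-0.025,0.177,0,0.0878,0],[-0.035,0.211,0,0.105,0],[-0.048,0.245,0,0.123,0],[-0.062,0.278,0,0.14,0]]'
python3 -m creep '[[-0.001,0.036,0,0.0176,0],[-0.004,0.072,0,0.035,0],[-0.009,0.107,0,0.0527,0],[-0.016,0.142,0,0.07,0],[-0.025,0.177,0,0.0878,0],[-0.035,0.211,0,0.105,0],[-0.048,0.245,0,0.123,0],[-0.062,0.278,0,0.14,0]]'
python3 - <<'E'
from h import *
from plant import ctrl,snapshot
o=ctrl.get_obs();print(o["opening"],o["tool_pos"],o["orientation"],o["joint_pos"])
v=o["tool_pos"][:2]-np.array([.5646,-.0887]);print(np.hypot(*v),np.degrees(np.arctan2(v[1],v[0])))
s=snapshot("scene");cv2.imwrite("pics/scene6.png",cv2.resize(s["img"][100:290,140:420],None,fx=2.8,fy=2.8))
E
```

```text
clock: 14.6
tool_pos: [0.603, -0.1425, 0.1156]
orientation: [-179.9, -0.1, -54.9]
force: [2.8, 0.2, -2.1]
opening: 0.0175
clock: 15.27
tool_pos: [0.5764, -0.1541, 0.1156]
orientation: [-180.0, -0.1, -80.2]
force: [2.7, -3.4, -3.6]
opening: 0.0174
0.017358123369718276 [ 0.57636731 -0.15410877  0.11558347] [-1.79958249e+02 -6.25936282e-02 -8.01523033e+01] [  3.82166422  18.57121011 -17.91090456   0.07201193 -53.46981557
   5.98321472]
0.0664588354431655 -79.8013423277929
```

View pics/scene6.png

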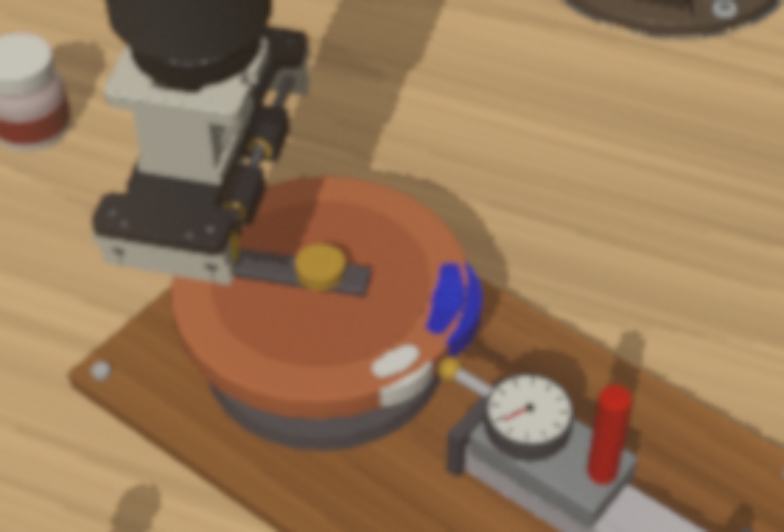

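```bash
python3 -m creep '[[-0.001,0.036,0,0.0176,0],[-0.004,0.072,0,0.035,0],[-0.009,0.107,0,0.0527,0],[-0.016,0.142,0,0.07,0],[-0.025,0.177,0,0.0878,0],[-0.035,0.211,0,0.105,0],[-0.048,0.245,0,0.123,0],[-0.062,0.278,0,0.14,0]]'
python3 -m creep '[[0,0,0,0,0],[0,0,0,0,0],[0,0,0,0,0],[0,0,0,0,0],[0,0,0,0,0],[0,0,0,0,0],[0,0,0,0,0],[0,0,0,0,0]]'
cat > look.py <<'E'
from h import *
from plant import ctrl,snapshot
import sys
n=sys.argv[1]
o=ctrl.get_obs();print(o["clock"],o["opening"],o["tool_pos"],o["orientation"],o["force"])
A=np.array([.5646,-.0887])
v=o["tool_pos"][:2]-A;print(np.hypot(*v),np.degrees(np.arctan2(v[1],v[0])))
for c in ("scene","top"):
    s=snapshot(c)
    for k,m in masks(s["img"]).items():
        nn,l,st,ce=cv2.connectedComponentsWithStats(m.astype(np.uint8))
        for i in range(1,nn):
            if st[i,4]>15:
                w=plane(s,ce[i],dict(yellow=.153,red=.15,blue=.09)[k])[0]; d=w[:2]-A
                if np.hypot(*d)<.3:print(c,k,st[i],ce[i].round(1),w.round(4),np.hypot(*d).round(4),np.degrees(np.arctan2(d[1],d[0])).round(1))
    b=s["img"][110:300,190:400] if c=="scene" else s["img"][120:290,150:390]
    cv2.imwrite(f"pics/{c}{n}.png",cv2.resize(b,None,fx=3,fy=3,interpolation=cv2.INTER_CUBIC))
E
python3 look.py 7
```

```text
clock: 15.98
tool_pos: [0.5474, -0.1532, 0.1156]
orientation: [-180.0, -0.1, -105.3]
force: [2.6, -7.1, -3.1]
opening: 0.0173
clock: 16.65
tool_pos: [0.5465, -0.1529, 0.1155]
orientation: [179.9, -0.1, -105.2]
force: [-2.4, -4.9, 1.6]
opening: 0.0174
16.65 0.017377530777556424 [ 0.54649601 -0.1529294   0.11553191] [ 1.79911255e+02 -8.21906712e-02 -1.05199277e+02] [-2.41518461 -4.89292715  1.61829769]
0.06673207955071657 -105.74125729834213
scene yellow [228 169   3  14  30] [229.  175.4] [ 0.5764 -0.1296  0.153 ] 0.0426 -73.9
scene red [352 257   5   9  16] [354.1 261.8] [0.668  0.1323 0.15  ] 0.244 64.9
scene blue [279 210  27  32 407] [292.5 225.6] [ 0.5925 -0.0006  0.09  ] 0.0924 72.4
```

```bash
sleep 1
```

```text
(no output)
```

View pics/scene7.png

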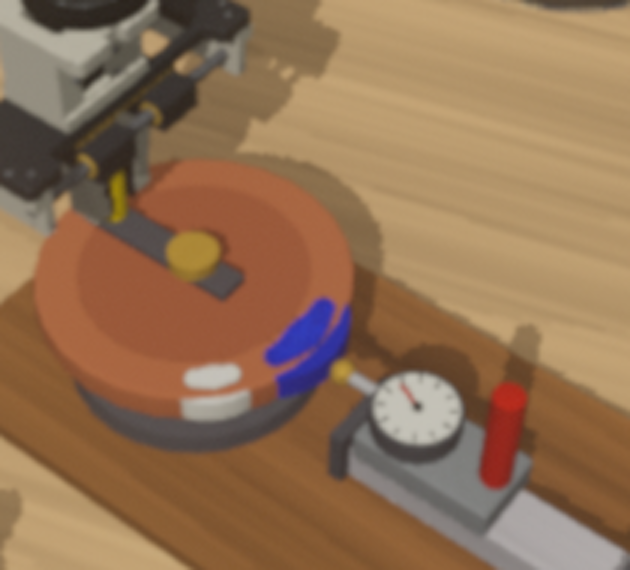

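View pics/top7.png

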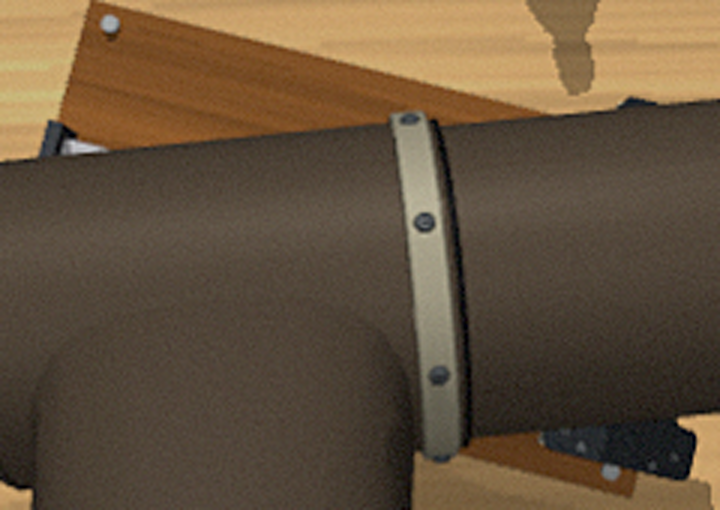

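The top view is blocked by the arm. The scene view shows the blue lump under the brass ball at (343,370) and a clearly moved needle. I'll let go, clear the arm away, and check.

```bash
python3 -m creep '[[0,0,0,0,20],[0,0,0,0,25],[0,0,0,0,40],[0,0,0,0,60],[0,0,0,0,80],[0,0,0,0,87.6],[0,0,0,0,87.6],[0,0,0,0,87.6]]'
python3 -m creep '[[0,0,0,0,87.6],[0,0,0,0,87.6],[0,0,-0.12,0,87.6],[0,0,-0.25,0,87.6],[0,0,-0.38,0,87.6],[0,0,-0.5,0,87.6],[0,0,-0.63,0,87.6],[0,0,-0.75,0,87.6]]'
python3 -m creep '[[0.12,0.12,0,0,87.6],[0.25,0.25,0,0,87.6],[0.38,0.38,0,0,87.6],[0.5,0.5,0,0,87.6],[0.63,0.63,0,0,87.6],[0.75,0.75,0,0,87.6],[0.88,0.88,0,0,87.6],[1,1,0,0,87.6]]'
python3 look.py 8
```

```text
clock: 17.42
tool_pos: [0.5475, -0.152, 0.1155]
orientation: [180.0, 0.0, -105.3]
force: [-0.2, 0.8, -0.3]
opening: 0.0594
clock: 18.08
tool_pos: [0.5474, -0.1521, 0.1913]
orientation: [-180.0, 0.0, -105.3]
force: [-0.5, -0.2, 0.3]
opening: 0.0876
clock: 18.75
tool_pos: [0.4228, -0.2231, 0.1906]
orientation: [-180.0, -0.0, -105.3]
force: [0.2, 0.2, 1.1]
opening: 0.0877
18.75 0.08765510750368864 [ 0.42283149 -0.22306838  0.19056583] [-1.79999857e+02 -7.65030467e-04 -1.05299393e+02] [0.21778198 0.16592235 1.09384581]
0.19532836983425464 -136.53508928398523
scene yellow [222 160   8  23 135] [226.1 170.5] [ 0.5675 -0.1399  0.153 ] 0.0513 -86.7
scene red [352 252   9  19  68] [355.7 261.8] [0.6671 0.1346 0.15  ] 0.2457 65.3
scene blue [279 210  27  32 416] [292.5 225.6] [ 0.5926 -0.0006  0.09  ] 0.0924 72.3
top yellow [350 213  13  10  80] [357.2 217.1] [ 0.5479 -0.1503  0.153 ] 0.0639 -105.2
top red [196 173  10  10  68] [200.1 177.6] [0.6252 0.1268 0.15  ] 0.2239 74.3
top blue [264 182  19  36 399] [272.7 199.4] [ 0.5885 -0.0019  0.09  ] 0.09 74.6
```

```bash
sleep 1
```

```text
(no output)
```

View pics/scene8.png

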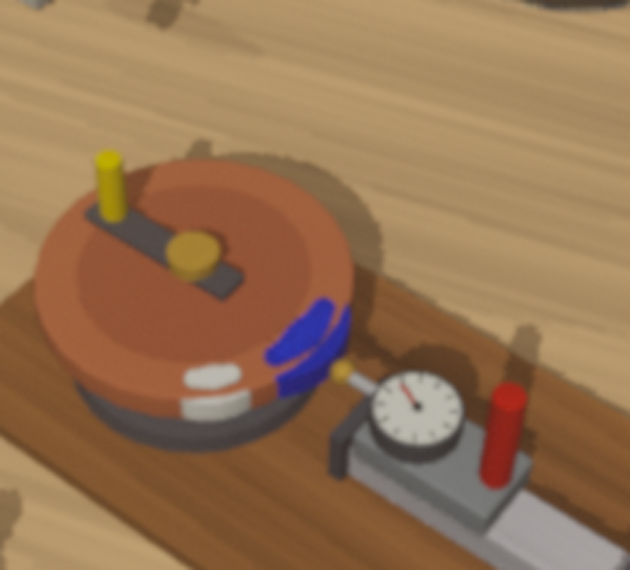

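View pics/top8.png

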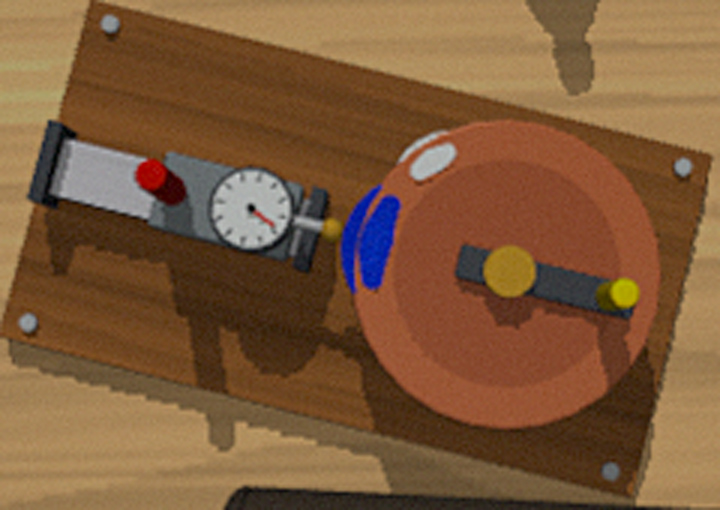

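Run:
```python
from h import *
from plant import snapshot
T=snapshot("top");S=snapshot("scene")
zt=lambda x,y:(150+x/3-.4,120+y/3-.4); zs=lambda x,y:(190+x/3-.4,110+y/3-.4)
def tri(a,b):
    c1,d1=rays(T,a);c2,d2=rays(S,b);d1,d2=d1[0],d2[0]
    t=np.linalg.lstsq(np.c_[d1,-d2],np.array(c2)-c1,rcond=None)[0]
    p,q=c1+d1*t[0],c2+d2*t[1]; return (p+q)/2
pts=dict(knob=((152,174),(511,393),.15),hand=((626,293),(109,160),.153),cap=((510,271),(193,246),.111),ball=((332,229),(343,370),.083))
W={}
for k,(a,b,z) in pts.items():
    W[k]=[plane(T,zt(*a),z)[0][:2],plane(S,zs(*b),z)[0][:2],tri(zt(*a),zs(*b))[:2]]
    print(k,np.round(W[k],4).tolist())
ang=lambda d:np.degrees(np.arctan2(d[1],d[0]))
for i in range(3):
    A=W["cap"][2]
    print(ang(W["knob"][i]-A),ang(W["ball"][i]-A),ang(A-W["hand"][i]),np.hypot(*(W["knob"][i]-A)),np.hypot(*(W["hand"][i]-A)),ang(W["knob"][i]-W["hand"][i]))
# hand/cap initial track
b=S["img"][200:270,270:370];cv2.imwrite("pics/sz9.png",cv2.resize(b,None,fx=7,fy=7,interpolation=cv2.INTER_CUBIC))
b=T["img"][165:225,200:300];cv2.imwrite("pics/tz9.png",cv2.resize(b,None,fx=7,fy=7,interpolation=cv2.INTER_CUBIC))
```

```text
knob [[0.6252, 0.1264], [0.6249, 0.1286], [0.625, 0.1276]]
hand [[0.5475, -0.1523], [0.5502, -0.1487], [0.5473, -0.1519]]
cap [[0.5647, -0.0894], [0.5609, -0.09], [0.5643, -0.0886]]
ball [[0.5965, 0.0222], [0.5952, 0.0226], [0.5962, 0.0225]]
74.17691857884179 73.79569213425557 75.22815164537663 0.2235317413422708 0.06584142158649162 74.41610124570792
74.4246222844188 74.46553584777013 76.83149607973687 0.2255566453413135 0.06171639060142268 74.94163564541283
74.32015119530121 73.96302037564203 74.92098961281292 0.22456118538674028 0.06550489570358656 74.45583597270809
```

```bash
sleep 1
```

```text
(no output)
```

View pics/tz9.png

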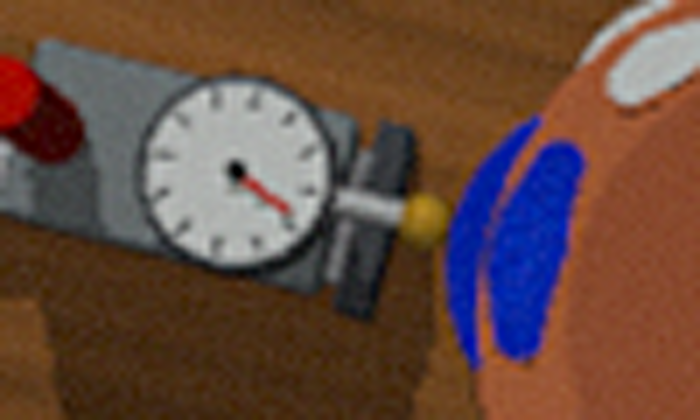

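View pics/sz9.png

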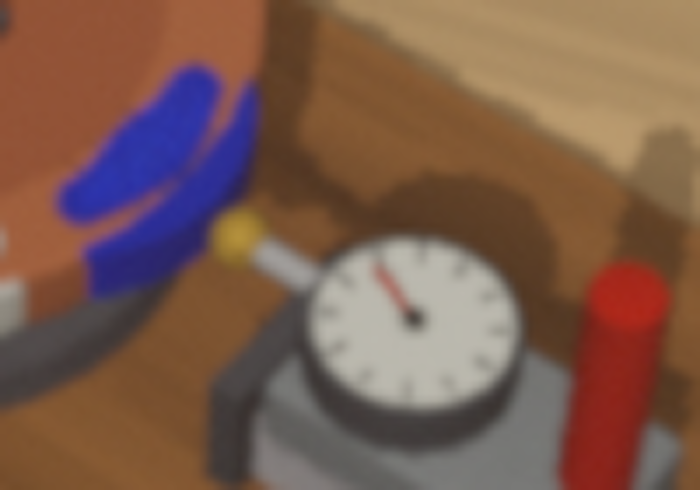

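Run:
```python
from h import *
from plant import snapshot,ctrl
T=snapshot("top");S=snapshot("scene")
def a(s,p,q):
    w=plane(s,[p,q],.094)[:,:2];d=w[1]-w[0];return np.degrees(np.arctan2(d[1],d[0]))
print("free",a(T,(150+208/3.3,120+212/3.3),(150+180/3.3,120+207/3.3)))
print("rim",a(S,(160+474/2.8,140+296/2.8),(160+445/2.8,140+307/2.8)))
print("now",a(T,(200+237/7,165+172/7),(200+290/7,165+212/7)),a(S,(270+415/7,200+318/7),(270+376/7,200+265/7)))
print(ctrl.get_obs()["clock"])
```

```text
free 78.44002874378353
rim -43.114939746628664
now -128.40895054058228 -129.40590261777717
19.05
```

Run:
```python
from h import *
from plant import snapshot
T=snapshot("top");S=snapshot("scene")
cv2.imwrite("pics/scene9f.png",S["img"]);cv2.imwrite("pics/top9f.png",T["img"])
def go(name,s,f,off,win,resz):
    img=cv2.imread(f"pics/{name}.png").astype(float)
    x0,y0,x1,y1=win
    sub=img[y0:y1,x0:x1]; b,g,r=sub[...,0],sub[...,1],sub[...,2]
    V=sub.max(2)
    # face: bright & neutral ; needle: r-g large, bright
    face=((V>120)&(V-sub.min(2)<60)).astype(np.uint8)
    cn=max(cv2.findContours(face,0,1)[0],key=cv2.contourArea)
    e=cv2.fitEllipse(cv2.convexHull(cn)); hull=np.zeros(face.shape,np.uint8);cv2.ellipse(hull,((e[0]),(e[1][0]*.85,e[1][1]*.85),e[2]),1,-1)
    w=np.clip(r-(g+b)/2-35,0,None)*hull
    yy,xx=np.mgrid[:w.shape[0],:w.shape[1]]
    c=np.array([(w*xx).sum(),(w*yy).sum()])/w.sum()
    ctr=np.array(e[0])
    tofull=lambda p:(np.array(p)+[x0,y0]+.5)/f-.5+off
    P=plane(s,[tofull(ctr),tofull(c)],.094)[:,:2];d=P[1]-P[0]
    print(name,e,c,P[0],np.hypot(*d),np.degrees(np.arctan2(d[1],d[0])))
off=np.array
go("top_z",T,3.3,off([150,120]),(155,160,265,260),0)
go("scene_z",S,2.8,off([160,140]),(475,285,580,375),0)
go("scene3",S,2.8,off([160,140]),(425,255,522,340),0)
go("tz9",T,7,off([200,165]),(140,75,335,270),0)
go("sz9",S,7,off([270,200]),(300,230,525,420),0)
go("scene8",S,3,off([190,110]),(365,362,468,452),0)
```

```text
top_z ((54.00703430175781, 52.41694259643555), (83.43608093261719, 84.06641387939453), 55.649837493896484) [36.45008183 47.91999615] [0.62067696 0.11253546] 0.010653062977058233 74.19878569695196
scene_z ((43.131195068359375, 43.154296875), (70.7004623413086, 107.52525329589844), 102.37594604492188) [54.63621308 42.8672371 ] [0.62512127 0.10810647] 0.0070343865050800005 114.01595937275967
scene3 ((44.19818878173828, 39.71537399291992), (69.20154571533203, 94.78321075439453), 108.86148834228516) [35.10496183 46.10591603] [0.61255265 0.07217516] 0.00765231354827688 -27.920160260412754
tz9 ((95.95677947998047, 97.17045593261719), (181.4794921875, 182.85508728027344), 51.318267822265625) [124.93636445 119.08479986] [0.60973489 0.07351637] 0.010058813824373819 -128.4621063669725
sz9 ((106.94636535644531, 88.84113311767578), (171.97731018066406, 226.35325622558594), 107.7289810180664) [90.44460562 56.18105168] [0.61263016 0.07304214] 0.010728466105355224 -138.20947203933838
scene8 ((47.27777099609375, 43.74431228637695), (73.14180755615234, 101.83365631103516), 108.69186401367188) [42.099951   30.39049486] [0.61261667 0.0719095 ] 0.009971996645990548 -143.13761184920963
```

The angle checks agree to within about 1°: blue peak at 74.1–75.2° against the plunger at 74.2–74.4°. Plunger travel is about 17.5–17.9 mm from the knob-to-ball distance, which fits the blue peak. The robot is clear, so I'll hand in.

Run:
```python
from plant import workorder,ctrl
print(ctrl.get_obs()["clock"]); print(workorder.close_job())
```

```text
19.15
the job is handed in; nothing more can be done
None
```

The gauge is fully home and the wheel is turned so that the middle of the blue lump presses on the plunger. I let go of the handle and handed the job in at 19.2 s, with the arm clear of everything.

- **Gauge:** I gripped the red knob and slid it about 40 mm to its stop. It then stopped moving and the push force rose to 14 N. The final knob-to-axle distance measured 224–226 mm, against 225 mm expected.
- **Wheel:** I turned it about 100.5° clockwise by the yellow handle. Most final readings put the blue peak at 74.1–75.2° and the plunger at 73.8–74.4°, so it is off by about 1° at most. Two scene-camera readings disagreed: one put the peak at 76.8° (its handle radius was about 3 mm short), the other at 72.3° (a rough position for the blue patch). I did not use either.
- **Plunger:** The knob-to-ball distance in the pictures shows 17.5–17.9 mm of travel, against about 18 mm for the blue peak and 13 mm for the white lump.
- **Weaker check:** The needle turned about 203° from free. Scaled by a rough reading taken on the plain rim, that gives about 17.3 mm, slightly low. An automatic needle reading from the scene camera did not agree with the top view, so I did not use it.

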